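Load a specimen box into the drying cabinet with the tray hook

TASK

Put the box of freshly pinned insects that lies alone on the bench into the top tray of the drying cabinet. The trays run warm, so draw this one by its finger hole with the wire hook, not with the fingers: pull it right out to its stop, then lay the hook back down flat on the bench, clear of the cabinet. Set the box gently and flat on the tray floor beside the box that is already drying there, without knocking that one or anything else, and leave the tray out.

Things in the scene. Friction and masses are not known exactly. Their poses are not given: they have to be found in the camera images.
- hook_grip (a point): Centre of the tray hook's wooden handle, 100 (x) x 22 (y) x 20 mm (z), lying flat on the bench, this point 10 mm up. From its +x end (past a 12 mm thick ferrule, 10 mm long) a 5 mm steel rod runs level with this point, straight along x to 140 mm from it, then bends square to +y: a level leg, ending 17 mm from the rod's axis. 90 g in all. Axes: the hook's, z up.
- hook_tip (a point): Near the free end of the hook's bent leg (centre of its round end): 140 mm ahead (+x) of the handle centre and 14.5 mm to +y. Axes as hook_grip.
- finger_hole (a point): Centre of the finger hole in the top tray's front, on its outer face: round, 30 mm across, through the 6 mm thick aluminium front (292 mm wide, 54 mm high, the hole in its middle). Axes: x points straight into the cabinet (the tray slides out along -x), y sideways, z up. Moves with the tray. At least 40 mm behind the front is empty.
- tray_floor (a point): Centre of the top tray's inner floor, on its upper face; moves with the tray; axes as finger_hole. Floor 205 mm (x) by 270 mm (y). Side and back walls rise 19 mm above it, 3 mm thick; the front rises 50 mm above it, its inner face 102.5 mm to -x. The finger hole is 108.5 mm to -x and 23 mm above.
- top_tray (a joint): How far the top tray is drawn out, in m: 0 shut, 0.16 at its stop, where 154 mm of its floor is out of the cabinet. It starts shut or up to 10 mm ajar. It slides with a light drag of about 2 N and stays where it is left.
- middle_tray (a joint): How far the middle tray (same front and hole, 58 mm lower) is drawn out, m; starts shut and stays so.
- bottom_tray (a joint): How far the bottom tray (116 mm below the top one) is drawn out, m; starts shut and stays so.
- new_box_centre (a point): Centre of the open white card box of pinned insects lying alone on the bench: 110 mm long (x), 46 mm wide (y), 41 mm high (z), walls 3 mm, this point half-way up. 40 to 85 g. The pins stand below its rim. Axes are those of the box.
- dry_box_centre (a point): Centre of the box already in the top tray (hidden while the tray is shut): the same white 110 x 46 x 41 mm box, standing on the tray floor, its long side (x) along the tray's x; it may stand anywhere across the tray, so one side of it has more room. Rides with the tray.
- cabinet: Grey sheet-metal drying cabinet, 270 deep (x) x 310 wide (y) x 231 mm high, fixed to the bench; origin at the centre of its underside, x from front to back. Three trays one above another close its front, 135 mm from the origin on the -x side; the top tray's hole is 187 mm above the bench, its floor 164 mm.
- store_box: Bystander: large open white specimen box, 130 (x) x 180 (y) x 55 mm high, 0.5 kg; origin at the centre of its underside.
- pinning_block: Bystander: small stepped wooden pinning block, 95 (x) x 34 (y) x 24 mm high; origin at the centre of its underside.
- jar: Bystander: glass jar with a black cap, 58 mm in diameter, 95 mm high; origin at the centre of its underside.
- hook: The whole hook; origin under the handle's centre, 10 mm below hook_grip, same axes.
- new_box: The box to load; origin at the centre of its underside.
- dry_box: The box already drying; origin at the centre of its underside.
Things that resemble listed ones, but are neither listed nor needed, are in the scene too. Leave any blue or yellow look-alike of the hook alone.

How it is judged:
On the way, in this order (a step that is already met when the one before it is completed fails the run):
1. the hook's bent end is through the top tray's finger hole, behind the tray front (x of hook_tip in the frame of finger_hole between 0.006 and 0.04 m and y of hook_tip in the frame of finger_hole between -0.035 and 0.035 m and z of hook_tip in the frame of finger_hole between -0.025 and 0.025 m), for 0.05 s.
2. the top tray is drawn out to its stop (within 15 mm) with the hook still in its hole (value of joint top_tray above 0.145 m and x of hook_tip in the frame of finger_hole above 0.003 m and distance between hook_tip and finger_hole below 0.045 m), for 0.1 s.
3. the hook lies flat on the bench, let go, clear of the cabinet (height (world z) of hook_grip below 0.016 m and angle between hook's own z axis and vertical below 0.12 rad and linear speed of hook below 0.03 m/s and contact force between each of the fingers, cabinet and hook below 0.1 N), for 0.2 s.
At the end, for the whole second after the job is handed in: Top tray within 20 mm of its stop, other trays shut (10 mm); the new box and the old one both stand flat (3.5 degrees) on the top tray's floor (centres 16 to 25 mm above it), at rest; the hook lies flat on the bench (handle centre below 16 mm), at rest, not touching the cabinet (value of joint top_tray above 0.14 m and value of joint each of middle_tray, bottom_tray below 0.01 m and x of new_box_centre in the frame of tray_floor between -0.1 and 0.1 m and y of new_box_centre in the frame of tray_floor between -0.13 and 0.13 m and z of new_box_centre in the frame of tray_floor between 0.016 and 0.025 m and angle between each of new_box, dry_box's own z axis and vertical below 0.06 rad and linear speed of each of new_box, hook below 0.02 m/s and z of dry_box_centre in the frame of tray_floor between 0.016 and 0.025 m and height (world z) of hook_grip below 0.016 m and angle between hook's own z axis and vertical below 0.12 rad and contact force between cabinet and hook below 0.1 N).
It fails at once if the fingers or arm move the top tray before it is out (more than 1 N on it while it is less than 120 mm out) (contact force between any of the fingers, the arm and top_tray above 1 N and value of joint top_tray below 0.12 m).
It fails at once if another tray is drawn more than 15 mm (value of joint any of middle_tray, bottom_tray above 0.015 m).
It fails at once if the fresh box is tipped over 30 degrees, dropped (falls faster than 0.6 m/s, from about 20 mm) or set down hard (over 20 N on the tray) (angle between new_box's own z axis and vertical above 0.52 rad or (linear speed of new_box above 0.6 m/s and contact force between the fingers and new_box below 0.1 N) or contact force between new_box and top_tray above 20 N).
It fails at once if the box already drying is knocked (over 4 N by the gripper, the hook or the other box) or tipped by more than 15 degrees (contact force between any of the arm, the fingers, hook, new_box and dry_box above 4 N or angle between dry_box's own z axis and vertical above 0.26 rad).
It fails at once if the large specimen box, the pinning block or the jar is moved more than 20 mm (distance of any of store_box, pinning_block, jar from where it was at the start of the episode above 0.02 m).
It also fails if it takes over 67 s, if anything falls off the work surface, if the arm or the gripper's body presses on something with over 40 N, if the wrist force passes 120 N, or if a joint passes its speed limit or range.

ROBOT

A 6-joint arm with a two-finger parallel gripper is mounted at the origin on the work surface. World frame = base frame: x ahead of the robot, y to its left, z up, the work surface at z = 0. Lengths are in m, angles in rad, forces in N, time in s.
With the tool pointing down it reaches from about 0.3 to 0.875 m from the base axis. Payload 4.2 kg.
Tool frame: the origin (TCP) lies on the centre line of the jaws, within the pads' length; the fingertips stand 8 mm ahead of it and the grasp point (between the pads) lies 11 mm behind it; z points along the fingers, y is the direction in which the jaws open and shut (so a half turn about z gives the same grasp; the last joint's range is limited). The gripper opens to 85 mm and grips with 20 to 120 N. Pads are 22 mm wide; open, the fingers measure 114 mm over their backs; the gripper's body (76 mm by 85 mm) begins 54 mm behind the grasp point. The pads swing forward as they close: fully open they stand 13 mm farther back than shut.
Start: joints at [-0.02, 0.32, 1.565, -0, 1.257, -0.02], TCP at [0.575, 0, 0.239] pointing down, gripper open.
Joint ranges: [-3.11, 3.11], [-0.84, 2.01], [0.21, 2.61], [-1.34, 4.49], [0.05, 2.63], [-2.56, 2.56]. Speed limits (rad/s): [2.57, 2.57, 3.14, 3.14, 3.14, 3.14].

INTERFACE

Orientations are given as a unit quaternion [x, y, z, w].
In Python, from rig import manip gives the robot as it stands. The module is installed in compiled form; this text tells all that it offers.
- The arm moves only by the shell command python3 -m pendant 'ROWS' [FORCE]. ROWS is JSON, a list of rows, each an object with "jaw": the finger opening in cm, from 0 to 8.54; "travel": the shift along the tool's x, y, z in cm, a list of three; "turn": the turn about the tool's z in rad. In form: [{"jaw": jaw, "travel": [dx, dy, dz], "turn": turn}, ...]. A call has 1 to 20 rows; each row shifts and turns the commanded pose from where the row before left it, along the tool's axes as they then stand; what a row does not reach is not made up. A row lasts 1/12 s, in which the tool goes at most 41.7 mm and 7.16 degrees, less where a joint would pass 70% of its speed; a pose out of reach is approached as far as the arm can. A call with a gripper value outside its range is refused whole. The fingers move at their own pace and stop on an object; FORCE is the grip in N (left out, the last holds). Time passes only in rows, so rows that do not move let the fingers close. It gives the time, the measured TCP pose, the force and the opening at its end, in the units of the state.
- manip.get_state(): the state, without advancing time (a new reading comes with each control period).
- manip.read_camera(name): name is "scene" or "side" or "wrist"; returns the picture (400x640x3 uint8, red, green, blue); there is no depth.
- manip.calibration(name): a dict with "mtx" (3x3 intrinsics, pixels), "cam_to_world" (4x4, takes a point from camera to world coordinates); the wrist camera has in their place "hand_eye" (4x4, takes a point from camera to tool coordinates, whose origin is the TCP and whose axes are the flange's). Camera axes: x right, y up, looking along -z (the intrinsics and any distortion apply to the point x, -y, -z); pixel columns grow to the right and rows downward; lengths in m; the calibration is good to about 2 mm. The wrist camera is an equidistant fisheye: a pixel r from the principal point sees the ray r / f radians off the axis. A picture is of the moment at which its call begins: read the wrist's pose just before it. calibration takes no time and is no camera call.
- manip.finish_job(): hands the job in, once; it reports no verdict.
Trained networks look in the newest picture that a camera, given by its name, has taken for a name from the list of things; names that differ only in an ending like _2 or _b are one class to them, and where a whole thing is asked for, a point or a joint stands for the part that bears it (a point fixed in the world has none). Each returns a list of dicts, best first, with "score" (0 to 1); they miss things now and then, are a little off and sometimes report something else, mostly with a low value. They report only what shows in the picture. A call takes as long as a camera call. They do not tell look-alikes from the thing itself.
- manip.outline_of(camera, thing): "mask" (400x640 bool, what is visible of it) and "at" ([row, column] in pixels, amid what is visible of it).
The state is a dict: "time": time; "joints": joint angles; "joint_velocities": joint speeds; "joint_efforts": joint torques, N m; "position": TCP position; "tcp_rot": TCP orientation; "force": force on the tool from outside, world axes, zero at the start; "ft_torque": the same for the moment, N m; "finger_gap": finger opening in m.
Only numpy, scipy, OpenCV 4.12 (cv2) and the standard library are available. Lean on these libraries where they do the work, as an engineer would, in place of code of your own. Each camera call takes 0.05 s, during which the arm holds its last target. There are 200 camera calls.

## Working session

There is one attempt and no reset: what is moved stays moved. The work goes in short steps, Python scripts to look and compute and a shell command to move; the robot and the scene stay as the last step left them, time stands still between calls to the robot, and variables do not carry over. Pictures are saved under pics/ and viewed, about 8 in all and at most 12, crops included, and the job is handed in when it is done.

```bash
mkdir -p pics; cat > h.py <<'E'
import numpy as np, cv2
from rig import manip
from scipy.spatial.transform import Rotation as R
def snap(c,n):
    im=manip.read_camera(c); cv2.imwrite(f'pics/{n}.png',im[:,:,::-1]); return im
def ray(c,row,col,st=None):
    k=manip.calibration(c); M=np.array(k['mtx'])
    if c=='wrist':
        st=st or manip.get_state()
        x=(col-M[0,2])/M[0,0]; y=(row-M[1,2])/M[1,1]; r=np.hypot(x,y)+1e-12
        d=np.array([np.sin(r)*x/r,-np.sin(r)*y/r,-np.cos(r)])
        T=np.eye(4);T[:3,:3]=R.from_quat(st['tcp_rot']).as_matrix();T[:3,3]=st['position']
        T=T@np.array(k['hand_eye'])
    else:
        p=np.array([[[col,row]]],float)
        D=k.get('dist',None)
        u=cv2.undistortPoints(p,M,None if D is None else np.array(D,float))[0,0]
        d=np.array([u[0],-u[1],-1]); T=np.array(k['cam_to_world'])
    d=T[:3,:3]@d; return T[:3,3],d/np.linalg.norm(d)
def onz(c,row,col,z,st=None):
    o,d=ray(c,row,col,st); return o+d*(z-o[2])/d[2]
E
python3 - <<'E'
from h import *
st=manip.get_state(); print(st['position'],st['tcp_rot'],st['time'])
a=snap('scene','s0');b=snap('side','d0');w=snap('wrist','w0')
cv2.imwrite('pics/all0.png',cv2.resize(np.vstack([np.hstack([a,b]),np.hstack([w,w*0])]),(800,500))[:,:,::-1])
for c in ('scene','side','wrist'):
    k=manip.calibration(c); print(c,{q:np.round(np.array(v),3).tolist() for q,v in k.items()})
    for t,z in (('hook_grip',.01),('hook_tip',.01),('finger_hole',.187),('new_box_centre',.03),('hook',.01),('new_box',.02),('cabinet',.15),('jar',.05),('store_box',.03),('pinning_block',.012)):
        for r in manip.outline_of(c,t)[:3]:
            if r['score']>.3: print(c,t,round(r['score'],2),np.round(r['at']),np.round(onz(c,*r['at'],z,st),3),r['mask'].sum())
E
```

```text
[5.74525531e-01 8.03592723e-06 2.38499502e-01] [ 7.07097148e-01  7.07115863e-01 -6.15071691e-04 -6.32679379e-04] 0.0
scene {'mtx': [[367.208, 0.0, 319.208], [0.0, 367.208, 194.645], [0.0, 0.0, 1.0]], 'cam_to_world': [[-0.899, -0.231, 0.372, 0.976], [0.438, -0.448, 0.78, 0.822], [-0.013, 0.864, 0.504, 0.682], [0.0, 0.0, 0.0, 1.0]]}
scene hook_grip 0.73 [201. 351.] [ 0.401 -0.126  0.01 ] 172
scene hook_grip 0.63 [166. 326.] [ 0.35  -0.415  0.01 ] 155
scene hook_grip 0.49 [217. 333.] [ 0.503 -0.068  0.01 ] 216
scene hook_tip 0.68 [218. 333.] [ 0.507 -0.061  0.01 ] 199
scene hook_tip 0.5 [166. 327.] [ 0.348 -0.414  0.01 ] 179
scene new_box_centre 0.52 [172. 296.] [ 0.499 -0.384  0.03 ] 291
scene new_box_centre 0.4 [292. 422.] [0.476 0.344 0.03 ] 28229
scene hook 0.59 [196. 351.] [ 0.38  -0.157  0.01 ] 222
scene hook 0.48 [212. 334.] [ 0.486 -0.088  0.01 ] 178
scene hook 0.47 [165. 326.] [ 0.348 -0.427  0.01 ] 157
scene new_box 0.72 [175. 297.] [ 0.498 -0.378  0.02 ] 289
scene cabinet 0.74 [289. 421.] [0.566 0.426 0.15 ] 28198
scene jar 0.79 [198. 260.] [ 0.694 -0.229  0.05 ] 434
scene st
[... 1571 characters left out ...]
wrist hook_grip 0.98 [215. 256.] [ 0.496 -0.057  0.01 ] 1929
wrist hook_grip 0.89 [274. 171.] [ 0.357 -0.153  0.01 ] 777
wrist hook_grip 0.59 [381. 185.] [ 0.319 -0.403  0.01 ] 230
wrist hook_tip 0.95 [268. 169.] [ 0.355 -0.143  0.01 ] 711
wrist hook_tip 0.61 [218. 259.] [ 0.499 -0.061  0.01 ] 1734
wrist hook_tip 0.48 [382. 186.] [ 0.321 -0.405  0.01 ] 236
wrist finger_hole 0.45 [217. 259.] [0.536 0.005 0.187] 1725
wrist hook 0.66 [220. 256.] [ 0.496 -0.064  0.01 ] 1851
wrist hook 0.55 [273. 169.] [ 0.354 -0.151  0.01 ] 867
wrist hook 0.54 [380. 185.] [ 0.319 -0.399  0.01 ] 210
wrist jar 0.83 [326. 392.] [ 0.677 -0.205  0.05 ] 1505
wrist store_box 0.7 [210. 462.] [ 0.757 -0.044  0.03 ] 13727
```

View pics/d0.png

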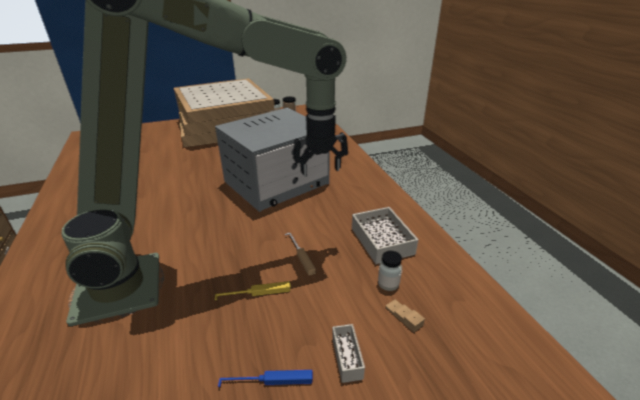

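View pics/w0.png

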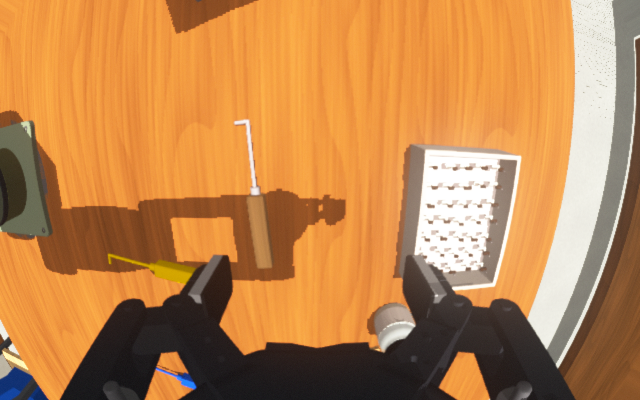

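The side view shows the wooden hook at about (row 255, col 300), the yellow and blue look-alikes at (290,255) and (378,265), and the fresh box at (353,347). The cabinet front faces the robot's right at (160,270). In the wrist view the wooden hook's rod bend is at (122,246) and its handle spans rows 195–267 at cols 258–264.

```bash
python3 - <<'E'
from h import *
st=manip.get_state()
for n,r,c,z in (('bend',122,246.5,.012),('rodbase',190,255,.012),('handfront',195,257,.02),('handback',267,263,.02),('legend',123,236,.012)):
    print(n,np.round(onz('wrist',r,c,z,st),4))
for n,r,c,z in (('hole?',180,295,.187),):
    print(n,np.round(onz('side',r,c,z),4))
# cabinet edges in side, box minrect
im=cv2.imread('pics/d0.png')
cv2.imwrite('pics/c1.png',np.hstack([cv2.resize(im[90:220,200:360],(640,520),interpolation=cv2.INTER_CUBIC)]))
r=manip.outline_of('side','new_box')[0]
p=np.argwhere(r['mask'])
q=np.array([onz('side',a,b,.03)[:2] for a,b in p],np.float32)
print(cv2.minAreaRect(q))
E
```

```text
bend [0.4912 0.0591 0.012 ]
rodbase [ 0.4981 -0.0244  0.012 ]
handfront [ 0.5019 -0.0285  0.02  ]
handback [ 0.503  -0.1276  0.02  ]
legend [0.4783 0.0585 0.012 ]
hole? [0.5214 0.0774 0.187 ]
((0.4958353042602539, -0.4020598530769348), (0.1399771273136139, 0.054206106811761856), 77.30760192871094)
```

View pics/c1.png

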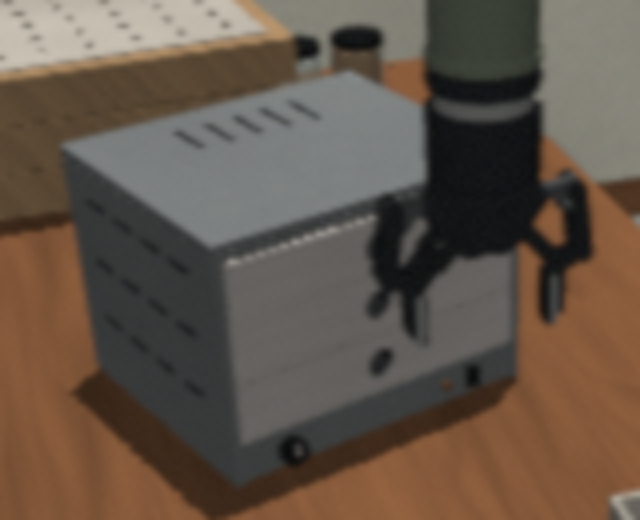

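```bash
python3 -m pendant '[{"jaw":6,"travel":[-2,-1.8,2.5],"turn":-0.05},{"jaw":6,"travel":[-2,-1.8,2.5],"turn":0},{"jaw":6,"travel":[-2,-1.8,2.5],"turn":0},{"jaw":6,"travel":[-2,-1.9,2.5],"turn":0},{"jaw":6,"travel":[0,0,0],"turn":0},{"jaw":6,"travel":[0,0,0],"turn":0}]' 60; python3 - <<'E'
from h import *
for n,r,c,z in (('BL',211.7,258.7,0),('BR',185,329.5,0),('TL',152,253.2,.231)):
    print(n,np.round(onz('side',r,c,z),4))
st=manip.get_state();print(st['position']); im=snap('wrist','w1')
for t in('hook_grip','hook'):
  for r in manip.outline_of('wrist',t)[:2]:
    q=np.array([onz('wrist',a,b,.015,st)[:2] for a,b in np.argwhere(r['mask'])],np.float32)
    print(t,r['score'],r['at'],onz('wrist',*r['at'],.015,st),cv2.minAreaRect(q),q.min(0),q.max(0))
E
```

```text
time: 2.2
position: [0.5036, -0.0832, 0.1383]
tcp_rot: [0.69, 0.724, -0.001, -0.001]
force: [1.0, -0.0, -0.2]
finger_gap: 0.0599
BL [0.4252 0.2249 0.    ]
BR [0.7175 0.3143 0.    ]
TL [0.4275 0.2128 0.231 ]
[ 0.50361552 -0.0832389   0.13827658]
hook_grip 0.97 [252.2, 182.4] [ 0.37075748 -0.14942463  0.015     ] ((0.3372003436088562, -0.1415131688117981), (0.031713493168354034, 0.1862805038690567), 80.86577606201172) [ 0.24331993 -0.1685438 ] [ 0.43113315 -0.1232896 ]Traceback (most recent call last):
  File "<stdin>", line 7, in <module>
  File "h.py", line 21, in onz
    o,d=ray(c,row,col,st); return o+d*(z-o[2])/d[2]
        ~~~^^^^^^^^^^^^^^
  File "h.py", line 7, in ray
    k=manip.calibration(c); M=np.array(k['mtx'])
ValueError: time passes only in moves, steps and waits
```

View pics/w1.png

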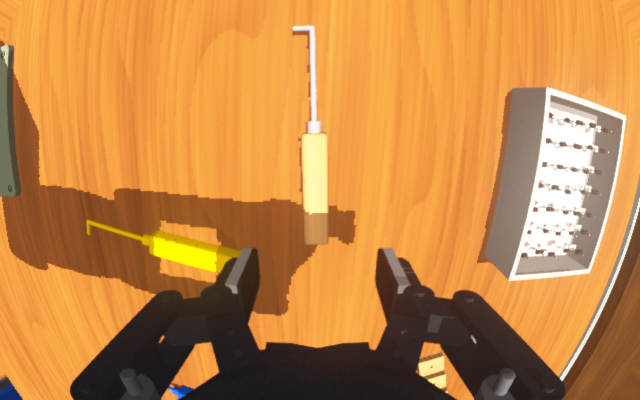

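The wooden hook is centred and almost aligned: handle at cols 303–327, rows 135–243, and leg end at (28,294).

```bash
sed -i "s/^def snap/from functools import lru_cache\n@lru_cache\ndef cal(c): return manip.calibration(c)\ndef snap/; s/k=manip.calibration(c)/k=cal(c)/" h.py; python3 - <<'E'
from h import *
st=manip.get_state();print(st['position'])
for n,r,c,z in (('hf',135,314.5,.02),('hb',243,316.5,.02),('bend',30,312,.012),('leg',28,294,.012)):
    print(n,np.round(onz('wrist',r,c,z,st),4))
E
```

```text
[ 0.50654096 -0.08265371  0.1403182 ]
hf [ 0.5018 -0.0309  0.02  ]
hb [ 0.5082 -0.1277  0.02  ]
bend [0.4952 0.059  0.012 ]
leg [0.48   0.0604 0.012 ]
```

```bash
python3 -m pendant '[{"jaw":5,"travel":[0.4,0,3.2],"turn":-0.015},{"jaw":5,"travel":[0,0,3.2],"turn":0},{"jaw":5,"travel":[0,0,3.2],"turn":0},{"jaw":5,"travel":[0,0,2],"turn":0},{"jaw":5,"travel":[0,0,1],"turn":0},{"jaw":5,"travel":[0,0,0],"turn":0},{"jaw":5,"travel":[0,0,0],"turn":0},{"jaw":1.5,"travel":[0,0,0],"turn":0},{"jaw":1.5,"travel":[0,0,0],"turn":0},{"jaw":1.5,"travel":[0,0,0],"turn":0},{"jaw":1.5,"travel":[0,0,0],"turn":0},{"jaw":1.5,"travel":[0,0,0],"turn":0},{"jaw":1.5,"travel":[0,0,0],"turn":0}]' 80; python3 -c "
from rig import manip
print(manip.get_state())"
```

```text
time: 3.38
position: [0.5058, -0.0788, 0.0152]
tcp_rot: [0.684, 0.73, 0.001, 0.001]
force: [-1.3, 0.6, 6.4]
finger_gap: 0.0199
{'time': 3.3833, 'joints': array([-1.77056074e-01,  4.73906323e-01,  1.99310188e+00,  2.41860672e-04,
        6.71530018e-01, -2.42156723e-01]), 'joint_velocities': array([ 0.00086554, -0.00090705,  0.00033385, -0.00081725, -0.00086896,
        0.00111662]), 'joint_efforts': array([-3.29772234e-01, -3.78812921e+01, -1.39595354e+01, -6.86802948e-02,
       -4.73313555e-01,  3.58408818e-02]), 'position': array([ 0.50582411, -0.0787769 ,  0.01517829]), 'tcp_rot': array([0.68378793, 0.7296792 , 0.0008948 , 0.00123992]), 'force': array([-1.28568642,  0.63248546,  6.40163325]), 'ft_torque': array([0.1465796 , 0.24160189, 0.00931397]), 'finger_gap': 0.019943765048015545}
```

```bash
python3 -m pendant '[{"jaw":1.5,"travel":[0,0,-2],"turn":0},{"jaw":1.5,"travel":[0,0,-3.8],"turn":0},{"jaw":1.5,"travel":[0,0,-4],"turn":0},{"jaw":1.5,"travel":[0,0,-4],"turn":0},{"jaw":1.5,"travel":[0,0,-3.8],"turn":0},{"jaw":1.5,"travel":[2.6,2.9,0],"turn":0},{"jaw":1.5,"travel":[2.6,2.9,0],"turn":0},{"jaw":1.5,"travel":[2.6,2.9,0],"turn":0},{"jaw":1.5,"travel":[2.6,2.9,0],"turn":0},{"jaw":1.5,"travel":[2.6,2.9,0],"turn":0},{"jaw":1.5,"travel":[0,0,0],"turn":-0.115},{"jaw":1.5,"travel":[0,0,0],"turn":-0.115},{"jaw":1.5,"travel":[0,0,0],"turn":0},{"jaw":1.5,"travel":[0,0,0],"turn":0}]'; python3 - <<'E'
from h import *
st=manip.get_state();print(st['position'],R.from_quat(st['tcp_rot']).as_matrix()[:,0])
w=snap('wrist','w2')
for t in('finger_hole','hook_tip'):
  for r in manip.outline_of('wrist',t)[:3]:
    print('w',t,r['score'],r['at'],r['mask'].sum(),onz('wrist',*r['at'],.187,st))
s=snap('side','d2')
for t in('finger_hole','hook_tip'):
  for r in manip.outline_of('side',t)[:3]:
    print('s',t,r['score'],r['at'],r['mask'].sum(),onz('side',*r['at'],.187,st))
cv2.imwrite('pics/m2.png',np.vstack([w[:300,80:580],cv2.resize(s[100:220,210:410],(500,300),interpolation=2)])[:,:,::-1])
E
```

```text
time: 4.55
position: [0.641, 0.0605, 0.1899]
tcp_rot: [0.597, 0.803, 0.0, 0.0]
force: [-0.3, -0.9, -2.0]
finger_gap: 0.0196
[0.64102631 0.06047946 0.18988152] [-2.88077068e-01  9.57607197e-01 -2.42232795e-04]
w hook_tip 0.77 [360.8, 88.6] 286 [ 0.48649391 -0.10106516  0.187     ]
w hook_tip 0.75 [220.6, 318.0] 10231 [0.63453158 0.08166914 0.187     ]
s finger_hole 0.68 [152.7, 291.3] 1138 [0.55943292 0.25820571 0.187     ]
s hook_tip 0.78 [376.4, 282.8] 855 [ 0.3352052  -0.51417838  0.187     ]
s hook_tip 0.68 [286.7, 268.6] 528 [ 0.35571224 -0.3177244   0.187     ]
s hook_tip 0.49 [178.5, 341.8] 157 [0.65426916 0.04031264 0.187     ]
```

View pics/m2.png

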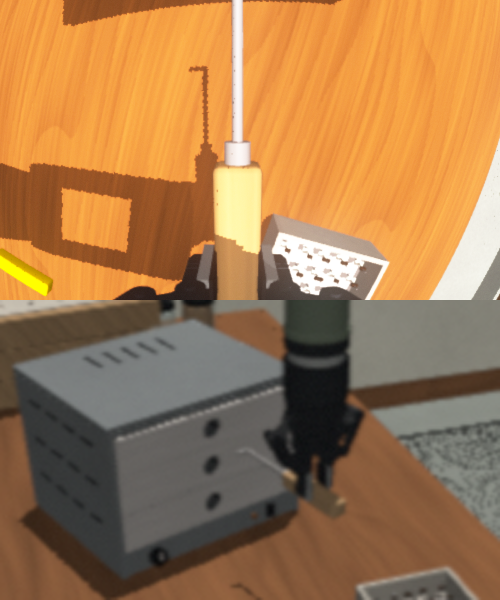

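The mosaic shows the three holes clearly in the side view, the top one at about px (151,295). The held hook's bend is at about px (160,308). The wrist view cuts off before the tip.

```bash
cat >> h.py <<'E'
def proj(c,P):
    k=cal(c);M=np.array(k['mtx']);T=np.linalg.inv(np.array(k['cam_to_world']))
    p=T[:3,:3]@np.array(P)+T[:3,3]; return np.array([M[1,1]*(-p[1])/(-p[2])+M[1,2],M[0,0]*p[0]/(-p[2])+M[0,2]])
E
python3 - <<'E'
from h import *
s=cv2.imread('pics/d2.png');g=cv2.cvtColor(s,cv2.COLOR_BGR2GRAY).astype(float)
for r0,c0 in ((151,295),(166,295),(180,295)):
    w=g[r0-7:r0+8,c0-7:c0+8]; bg=np.median(w); k=np.clip(bg-20-w,0,None)
    rr,cc=np.mgrid[r0-7:r0+8,c0-7:c0+8]; print('hole',(rr*k).sum()/k.sum(),(cc*k).sum()/k.sum())
P=np.array([.641,.0605,.187]);hx=np.array([-.288,.9576,0]);hy=np.array([-.9576,-.288,0])
pts=dict(grip=P,back=P-.05*hx,bend=P+.14*hx,leg=P+.14*hx+.017*hy,rod1=P+.08*hx)
z=8; r0,c0=135,270; cr=cv2.resize(s[r0:r0+65,c0:c0+85],None,fx=z,fy=z,interpolation=2)
for n,p in pts.items():
    a=proj('side',p);print(n,a.round(1)); cv2.circle(cr,(int((a[1]-c0+.5)*z),int((a[0]-r0+.5)*z)),3,(0,0,255),1)
cv2.imwrite('pics/c2.png',cr)
E
```

```text
hole 150.5587668593449 294.28034682080926
hole 165.33700440528634 294.1784140969163
hole 180.6582857142857 295.4982857142857
grip [176.1 335.2]
back [182.9 345.7]
bend [159.  308.8]
leg [160.4 304.4]
rod1 [166.  319.6]
```

View pics/c2.png

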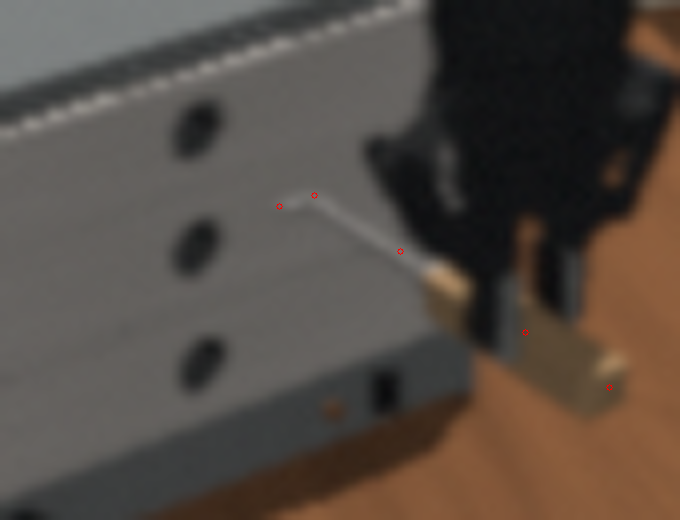

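```bash
python3 - <<'E'
from h import *
for r,c,z in((150.7,294.4,.187),(165.4,294.2,.129),(180.3,295.0,.071)): print(onz('side',r,c,z).round(4))
# front edges: top of tray edge & bottom in c2 crop px
hx=np.array([-.288,.9576,0]);hy=np.array([-.9576,-.288,0])
H=onz('side',150.7,294.4,.187)
st=manip.get_state();P=np.array(st['position']);print(P,R.from_quat(st['tcp_rot']).as_matrix()[:,0])
print('grip->hole in hook frame',(H-P)@hx,(H-P)@hy)
# tray top edge direction: bright lip from crop (5,132) to (420,5)
a=onz('side',135+132/8-.5,270+5/8-.5,.214);b=onz('side',135+5/8-.5,270+420/8-.5,.214);print(a,b,np.degrees(np.arctan2(*(b-a)[1::-1])))
a=onz('side',135+507/8-.5,270+0/8-.5,.02);b=onz('side',135+337/8-.5,270+440/8-.5,.02);print(np.degrees(np.arctan2(*(b-a)[1::-1])))
E
```

```text
[0.5734 0.2697 0.187 ]
[0.5716 0.2751 0.129 ]
[0.5714 0.2726 0.071 ]
[0.64100842 0.06009263 0.18964316] [-2.89372364e-01  9.57216606e-01 -7.10502311e-05]
grip->hole in hook frame 0.22015837009262348 0.0044206599708670035
[0.48504303 0.23802415 0.214     ] [0.68358059 0.30334737 0.214     ] 18.212341648305387
18.908365405332983
```

```bash
python3 -m pendant '[{"jaw":1.5,"travel":[2,0.25,0],"turn":-0.01},{"jaw":1.5,"travel":[2.5,0,0],"turn":0},{"jaw":1.5,"travel":[2,0,0],"turn":0},{"jaw":1.5,"travel":[0,0,0],"turn":0},{"jaw":1.5,"travel":[0,0,0],"turn":0}]'; python3 - <<'E'
from h import *
st=manip.get_state();P=np.array(st['position']);P[2]-=.0027;m=R.from_quat(st['tcp_rot']).as_matrix();hx=m[:,0];hy=-m[:,1];print(P,hx)
s=snap('side','d3')[:,:,::-1]
z=8; r0,c0=125,270; cr=cv2.resize(s[r0:r0+65,c0:c0+85],None,fx=z,fy=z,interpolation=2)
for p in (P+.14*hx,P+.14*hx+.017*hy,P+.08*hx,P+.158*hx,P+.158*hx+.0145*hy):
    a=proj('side',p);print(a.round(1)); cv2.circle(cr,(int((a[1]-c0+.5)*z),int((a[0]-r0+.5)*z)),3,(0,0,255),1)
cv2.imwrite('pics/c3.png',cr)
E
```

```text
time: 5.27
position: [0.624, 0.1237, 0.1895]
tcp_rot: [0.591, 0.807, -0.0, 0.0]
force: [0.6, -0.1, -1.3]
finger_gap: 0.0194
[0.62397199 0.12374319 0.18680722] [-3.01358297e-01  9.53510862e-01 -4.61079927e-04]
[151.9 297.8]
[153.3 293.6]
[158.4 308.1]
[150.1 294.9]
[151.2 291.3]
```

View pics/c3.png

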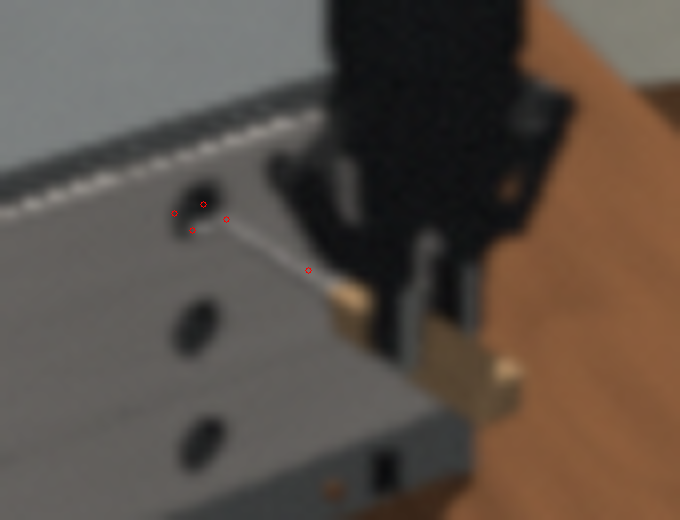

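```bash
python3 -m pendant '[{"jaw":1.5,"travel":[0,0.35,-0.1],"turn":0},{"jaw":1.5,"travel":[0,0,0],"turn":0},{"jaw":1.5,"travel":[0.7,0,0],"turn":0},{"jaw":1.5,"travel":[0.7,0,0],"turn":0},{"jaw":1.5,"travel":[0.7,0,0],"turn":0},{"jaw":1.5,"travel":[0,0,0],"turn":0}]'; python3 - <<'E'
from h import *
st=manip.get_state();print(st['force'],st['ft_torque'])
s=snap('side','d4')[:,:,::-1]
z=8; r0,c0=125,270; cr=cv2.resize(s[r0:r0+65,c0:c0+85],None,fx=z,fy=z,interpolation=2)
cv2.imwrite('pics/c4.png',cr)
E
```

```text
time: 5.82
position: [0.6207, 0.1458, 0.1903]
tcp_rot: [0.591, 0.807, 0.0, -0.0]
force: [-0.5, 0.9, -0.6]
finger_gap: 0.0196
[-0.46264038  0.94322799 -0.63608644] [ 0.0949558   0.05618711 -0.00441224]
```

View pics/c4.png

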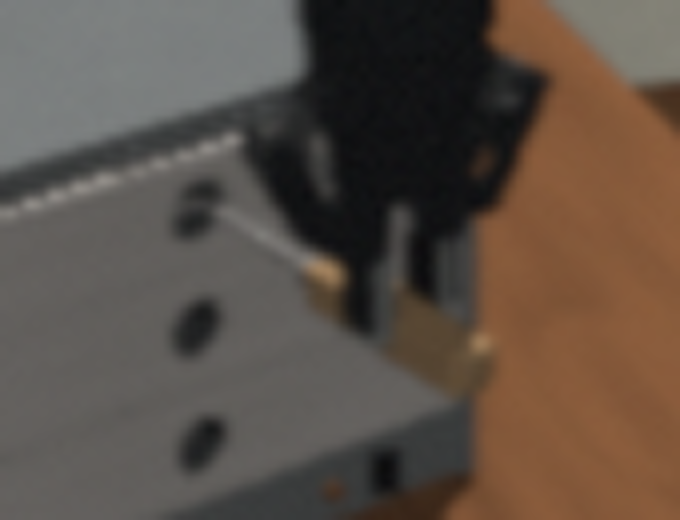

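```bash
python3 -m pendant '[{"jaw":1.5,"travel":[0.6,0,0],"turn":0},{"jaw":1.5,"travel":[0.6,0,0],"turn":0},{"jaw":1.5,"travel":[0,-0.6,0],"turn":0},{"jaw":1.5,"travel":[0,-0.6,0],"turn":0},{"jaw":1.5,"travel":[0,0,0],"turn":0},{"jaw":1.5,"travel":[0,0,0],"turn":0}]'; python3 -c "
from rig import manip
s=manip.get_state();print(s['position'],s['force'],s['ft_torque'])"
```

```text
time: 6.37
position: [0.6057, 0.1519, 0.1905]
tcp_rot: [0.592, 0.806, -0.0, 0.0]
force: [-0.5, 0.3, -1.1]
finger_gap: 0.0197
[0.60574246 0.15187939 0.19053074] [-0.46657803  0.33528403 -1.08084642] [-0.0057499   0.00223522  0.01356255]
```

```bash
python3 -m pendant '[{"jaw":1.5,"travel":[-0.8,0,0],"turn":0},{"jaw":1.5,"travel":[-1,0,0],"turn":0},{"jaw":1.5,"travel":[-1.2,0,0],"turn":0},{"jaw":1.5,"travel":[-1.2,0,0],"turn":0},{"jaw":1.5,"travel":[-0.8,0,0],"turn":0},{"jaw":1.5,"travel":[0,0,0],"turn":0}]'; python3 - <<'E'
from h import *
st=manip.get_state();print(st['force'],st['ft_torque'],st['position'])
s=snap('side','d5')[:,:,::-1]
z=5; r0,c0=125,240; cr=cv2.resize(s[r0:r0+100,c0:c0+130],None,fx=z,fy=z,interpolation=2)
cv2.imwrite('pics/c5.png',cr)
E
```

```text
time: 6.87
position: [0.622, 0.1018, 0.1903]
tcp_rot: [0.592, 0.806, -0.0, 0.001]
force: [0.0, -0.1, -1.0]
finger_gap: 0.0199
[ 0.03481683 -0.13910065 -0.99246906] [ 0.01639853 -0.02282568 -0.00517152] [0.62203573 0.10176796 0.19025562]
```

View pics/c5.png

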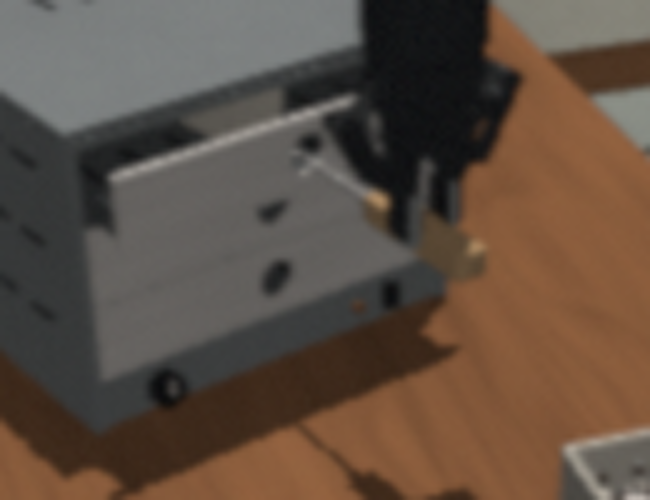

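```bash
python3 - <<'E'
from h import *
st=manip.get_state();P=np.array(st['position']);P[2]=.187;m=R.from_quat(st['tcp_rot']).as_matrix();hx=m[:,0];hy=-m[:,1]
print(hx)
s=cv2.imread('pics/d5.png');z=16; r0,c0=140,285; cr=cv2.resize(s[r0:r0+30,c0:c0+40],None,fx=z,fy=z,interpolation=2)
for p in (P+.14*hx,P+.14*hx+.017*hy,P+.08*hx):
    a=proj('side',p);print(a.round(1)); cv2.circle(cr,(int((a[1]-c0+.5)*z),int((a[0]-r0+.5)*z)),4,(0,0,255),1)
H0=np.array([.572,.2725,.187])
for d in (.02,.03,.04,.05):
    H=H0-d*hx; a=proj('side',H); cv2.putText(cr,str(int(d*1000)),(int((a[1]-c0+.5)*z),int((a[0]-r0+.5)*z)),0,.5,(0,255,0),1); print(d,(P-H)@hx+.14,(P-H)@hy+.0145)
cv2.imwrite('pics/c6.png',cr)
E
```

```text
[-0.2986003   0.95437777 -0.00096854]
[154.6 299. ]
[155.9 294.7]
[161.2 309.4]
0.02 -0.016907261180787198 0.017848207918706737
0.03 -0.006907261180787189 0.01784820791870683
0.04 0.0030927388192128202 0.01784820791870681
0.05 0.013092738819212829 0.017848207918706793
```

View pics/c6.png

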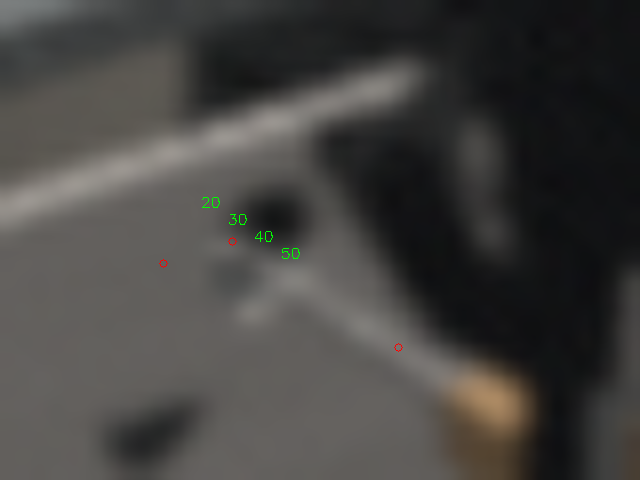

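The hook is engaged: the rod enters the hole at its lower rim and the tray has come out about 45 mm with the hook. I'll keep pulling.

```bash
python3 -m pendant '[{"jaw":1.5,"travel":[-1,0,0],"turn":0},{"jaw":1.5,"travel":[-1.2,0,0],"turn":0},{"jaw":1.5,"travel":[-1.2,0,0],"turn":0},{"jaw":1.5,"travel":[-1.2,0,0],"turn":0},{"jaw":1.5,"travel":[-1.2,0,0],"turn":0},{"jaw":1.5,"travel":[-1.2,0,0],"turn":0},{"jaw":1.5,"travel":[-1.2,0,0],"turn":0},{"jaw":1.5,"travel":[-1.2,0,0],"turn":0},{"jaw":1.5,"travel":[-0.8,0,0],"turn":0},{"jaw":1.5,"travel":[-0.6,0,0],"turn":0},{"jaw":1.5,"travel":[0,0,0],"turn":0}]' 100;  python3 -m pendant '[{"jaw":1.5,"travel":[-0.4,0,0],"turn":0},{"jaw":1.5,"travel":[0,0,0],"turn":0}]';  python3 -m pendant '[{"jaw":1.5,"travel":[-0.4,0,0],"turn":0},{"jaw":1.5,"travel":[0,0,0],"turn":0}]'
```

```text
time: 7.83
position: [0.6537, -0.0004, 0.1902]
tcp_rot: [0.592, 0.806, -0.001, 0.0]
force: [0.6, -0.8, -1.1]
finger_gap: 0.0188
time: 8.0
position: [0.6547, -0.0029, 0.1902]
tcp_rot: [0.591, 0.806, -0.0, 0.0]
force: [-0.2, 0.5, -1.0]
finger_gap: 0.0192
time: 8.17
position: [0.656, -0.0063, 0.1903]
tcp_rot: [0.591, 0.806, -0.0, 0.0]
force: [0.6, 0.4, -1.3]
finger_gap: 0.0192
```

```bash
for i in 1 ; do python3 -m pendant '[{"jaw":1.5,"travel":[-0.4,0,0],"turn":0},{"jaw":1.5,"travel":[0,0,0],"turn":0}]'; done; python3 - <<'E'
from h import *
st=manip.get_state();print(st['force'],st['position'])
s=snap('side','d6')[:,:,::-1];c=snap('scene','s6')[:,:,::-1]
cv2.imwrite('pics/c7.png',np.vstack([cv2.resize(s[110:230,230:390],(640,480),interpolation=2)[:320],cv2.resize(c[150:400,240:640],None,fx=1.6,fy=1.1)]))
E
```

```text
time: 8.33
position: [0.657, -0.0096, 0.1902]
tcp_rot: [0.592, 0.806, 0.0, -0.001]
force: [-1.6, 2.2, -0.2]
finger_gap: 0.0193
[-1.61219788  2.22702659 -0.23787596] [ 0.65703763 -0.00961464  0.19019025]
```

View pics/c7.png

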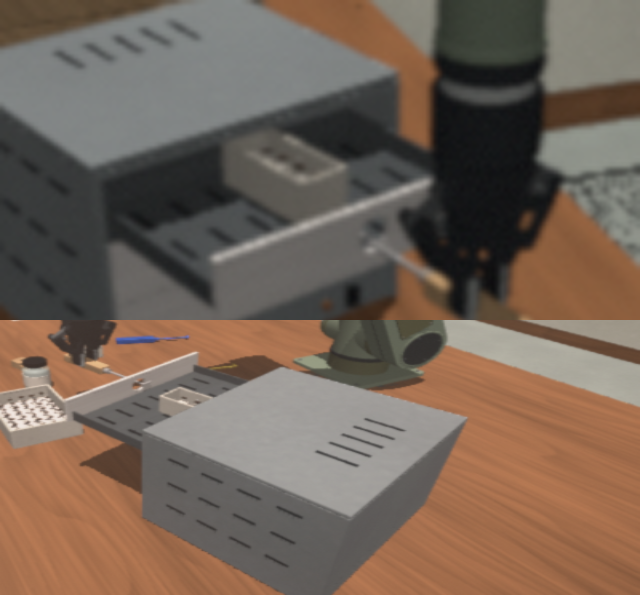

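The tray is nearly out. The old box stands right of the tray centre in the side view, so there's room on the left, and the force is rising as it nears the stop.

```bash
python3 -m pendant '[{"jaw":1.5,"travel":[-0.3,0,0],"turn":0},{"jaw":1.5,"travel":[0,0,0],"turn":0}]'; python3 -m pendant '[{"jaw":1.5,"travel":[-0.3,0,0],"turn":0},{"jaw":1.5,"travel":[0,0,0],"turn":0}]'
```

```text
time: 8.6
position: [0.6569, -0.01, 0.1897]
tcp_rot: [0.592, 0.806, 0.001, -0.003]
force: [-3.4, 10.1, -1.8]
finger_gap: 0.0191
time: 8.77
position: [0.6567, -0.0104, 0.1892]
tcp_rot: [0.592, 0.806, 0.002, -0.006]
force: [-4.6, 15.6, -1.4]
finger_gap: 0.0192
```

```bash
python3 -m pendant '[{"jaw":1.5,"travel":[0.7,0,0],"turn":0},{"jaw":1.5,"travel":[0.7,0,0],"turn":0},{"jaw":1.5,"travel":[0,0,0],"turn":0},{"jaw":1.5,"travel":[0,0.6,0],"turn":0},{"jaw":1.5,"travel":[0,0.6,0],"turn":0},{"jaw":1.5,"travel":[0,0,0],"turn":0},{"jaw":1.5,"travel":[-0.5,0,0],"turn":0},{"jaw":1.5,"travel":[-0.5,0,0],"turn":0}]'; python3 -c "
from rig import manip
s=manip.get_state();print(s['position'],s['force'],s['ft_torque'])"
```

```text
time: 9.43
position: [0.6695, -0.0089, 0.1902]
tcp_rot: [0.591, 0.806, -0.0, 0.0]
force: [0.4, 1.5, -0.3]
finger_gap: 0.0193
[ 0.66951657 -0.00886571  0.19021026] [ 0.42541141  1.45720725 -0.25421254] [ 0.01016248 -0.01638375 -0.0030477 ]
```

```bash
python3 -m pendant '[{"jaw":1.5,"travel":[-0.6,0,0],"turn":0},{"jaw":1.5,"travel":[-0.6,0,0],"turn":0}]';python3 -m pendant '[{"jaw":1.5,"travel":[-1,0,0],"turn":0},{"jaw":1.5,"travel":[-1,0,0],"turn":0},{"jaw":1.5,"travel":[-1,0,0],"turn":0},{"jaw":1.5,"travel":[0,0,0],"turn":0}]'; python3 - <<'E'
from h import *
st=manip.get_state();print(st['force'],st['position'])
s=snap('side','d7')[:,:,::-1]
cv2.imwrite('pics/c8.png',cv2.resize(s[110:230,230:390],(640,480),interpolation=2))
E
```

```text
time: 9.6
position: [0.673, -0.0207, 0.1903]
tcp_rot: [0.592, 0.806, -0.0, 0.0]
force: [0.3, 1.1, -1.4]
finger_gap: 0.019
time: 9.93
position: [0.6825, -0.051, 0.1902]
tcp_rot: [0.592, 0.806, -0.0, 0.001]
force: [0.5, -0.1, -0.4]
finger_gap: 0.0192
[ 0.45773261 -0.099858   -0.35901421] [ 0.68253792 -0.05095406  0.19024085]
```

View pics/c8.png

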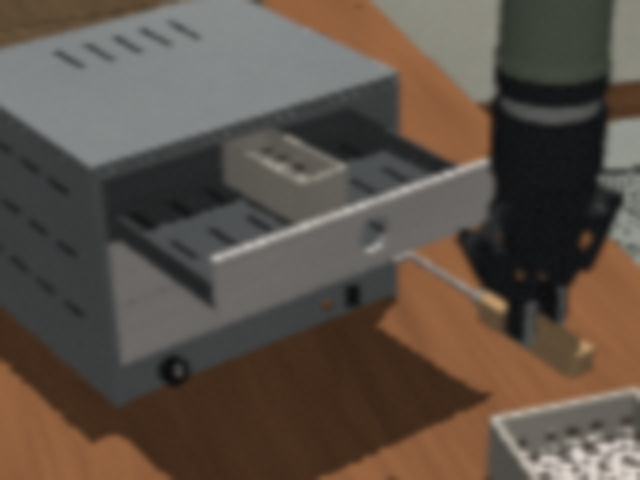

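```bash
python3 -m pendant '[{"jaw":1.5,"travel":[-0.5,-3.5,0],"turn":0},{"jaw":1.5,"travel":[-0.5,-3.6,0],"turn":0.11},{"jaw":1.5,"travel":[-0.9,-3.6,0],"turn":0.11},{"jaw":1.5,"travel":[-1,-3.5,0],"turn":0},{"jaw":1.5,"travel":[-1,-3.4,0],"turn":0},{"jaw":1.5,"travel":[0,0,3.8],"turn":0},{"jaw":1.5,"travel":[0,0,3.8],"turn":0},{"jaw":1.5,"travel":[0,0,3.6],"turn":0},{"jaw":1.5,"travel":[0,0,3],"turn":0},{"jaw":1.5,"travel":[0,0,1.6],"turn":0},{"jaw":1.5,"travel":[0,0,0.9],"turn":0},{"jaw":1.5,"travel":[0,0,0.6],"turn":0},{"jaw":1.5,"travel":[0,0,0],"turn":0},{"jaw":1.5,"travel":[0,0,0],"turn":0}]'
```

```text
time: 11.15
position: [0.5174, -0.1209, 0.0182]
tcp_rot: [0.676, 0.737, 0.0, 0.001]
force: [0.6, 0.5, -0.6]
finger_gap: 0.0192
```

```bash
for k in 1; do python3 -m pendant '[{"jaw":1.5,"travel":[0,0,0.2],"turn":0},{"jaw":1.5,"travel":[0,0,0],"turn":0}]'; python3 -m pendant '[{"jaw":1.5,"travel":[0,0,0.1],"turn":0},{"jaw":1.5,"travel":[0,0,0],"turn":0}]'; done
```

```text
time: 11.32
position: [0.5173, -0.1209, 0.0163]
tcp_rot: [0.676, 0.737, 0.001, 0.001]
force: [0.1, -0.9, -0.7]
finger_gap: 0.019
time: 11.48
position: [0.5172, -0.121, 0.0153]
tcp_rot: [0.676, 0.736, 0.001, 0.001]
force: [1.0, -0.0, 4.1]
finger_gap: 0.0191
```

```bash
python3 -m pendant '[{"jaw":3.2,"travel":[0,0,0],"turn":0},{"jaw":4,"travel":[0,0,0],"turn":0},{"jaw":5,"travel":[0,0,0],"turn":0},{"jaw":5,"travel":[0,0,0],"turn":0},{"jaw":5,"travel":[0,0,-1],"turn":0},{"jaw":5,"travel":[0,0,-2],"turn":0},{"jaw":6,"travel":[0,0,-4],"turn":0},{"jaw":7,"travel":[0,0,-4],"turn":0},{"jaw":7,"travel":[0,0,-4],"turn":0},{"jaw":7,"travel":[0,0,-3],"turn":0}]' 25; python3 -m pendant '[{"jaw":7,"travel":[-3.5,-0.56,0],"turn":0},{"jaw":7,"travel":[-3.5,-0.56,0],"turn":0},{"jaw":7,"travel":[-3.5,-0.56,0],"turn":0},{"jaw":7,"travel":[-3.5,-0.56,0],"turn":0},{"jaw":7,"travel":[-3.5,-0.56,0],"turn":0},{"jaw":7,"travel":[-3.5,-0.56,0],"turn":0},{"jaw":7,"travel":[-3.5,-0.56,0],"turn":0},{"jaw":7,"travel":[-3.4,-0.56,0],"turn":0},{"jaw":7,"travel":[0,0,0],"turn":0.1},{"jaw":7,"travel":[0,0,0],"turn":0.1},{"jaw":7,"travel":[0,0,0],"turn":0.1},{"jaw":7,"travel":[0,0,0],"turn":0},{"jaw":7,"travel":[0,0,0],"turn":0}]'; python3 - <<'E'
from h import *
def rim(c,m,z,st):
    p=cv2.findNonZero(m.astype(np.uint8))[:,0]; q=np.array([onz(c,y,x,z,st)[:2] for x,y in p],np.float32); return cv2.minAreaRect(q)
st=manip.get_state();print(st['position'],R.from_quat(st['tcp_rot']).as_matrix()[:,0])
w=snap('wrist','w9')
for r in manip.outline_of('wrist','new_box')[:2]:
    print(r['score'],r['at'],r['mask'].sum(),rim('wrist',r['mask'],.041,st)); np.save('pics/mask9.npy',r['mask'])
s=snap('side','d9')
for t,z in(('hook',.01),('dry_box',.205),('new_box',.041),('finger_hole',.187)):
  for r in manip.outline_of('side',t)[:3]: print(t,r['score'],r['at'],onz('side',*r['at'],z),r['mask'].sum())
E
```

```text
time: 12.32
position: [0.5171, -0.1209, 0.1986]
tcp_rot: [0.676, 0.736, 0.001, 0.002]
force: [0.6, -0.4, 0.2]
finger_gap: 0.07
time: 13.4
position: [0.4955, -0.4026, 0.1948]
tcp_rot: [0.778, 0.628, 0.0, 0.0]
force: [0.0, 0.4, -0.3]
finger_gap: 0.0704
[ 0.49545851 -0.40257594  0.19480675] [ 2.10951331e-01  9.77496556e-01 -1.34255409e-04]
0.96 [176.6, 317.2] 5258 ((0.4977704882621765, -0.39908868074417114), (0.11188965290784836, 0.047177039086818695), 79.42552185058594)
hook 0.92 [377.7, 283.8] [ 0.35396549 -0.40603023  0.01      ] 825
hook 0.66 [292.7, 272.4] [ 0.38449863 -0.16727256  0.01      ] 377
hook 0.64 [261.4, 309.9] [ 0.5122163  -0.08506374  0.01      ] 114
dry_box 0.42 [179.3, 264.4] [0.43231389 0.07948725 0.205     ] 172
new_box 0.82 [352.0, 344.4] [ 0.48581123 -0.4107347   0.041     ] 1372
finger_hole 0.95 [172.1, 282.4] [0.49831752 0.13666482 0.187     ] 1203
```

```bash
python3 -m pendant '[{"jaw":7,"travel":[0.4,0.15,3.8],"turn":-0.03},{"jaw":7,"travel":[0,0,4],"turn":0},{"jaw":7,"travel":[0,0,4],"turn":0},{"jaw":7,"travel":[0,0,3],"turn":0},{"jaw":7,"travel":[0,0,1.5],"turn":0},{"jaw":7,"travel":[0,0,1],"turn":0},{"jaw":7,"travel":[0,0,0],"turn":0},{"jaw":6,"travel":[0,0,0],"turn":0},{"jaw":5,"travel":[0,0,0],"turn":0},{"jaw":4,"travel":[0,0,0],"turn":0},{"jaw":4,"travel":[0,0,0],"turn":0},{"jaw":4,"travel":[0,0,0],"turn":0},{"jaw":4,"travel":[0,0,0],"turn":0}]' 25; python3 -m pendant '[{"jaw":4,"travel":[0,0,-1],"turn":0},{"jaw":4,"travel":[0,0,-2],"turn":0},{"jaw":4,"travel":[0,0,0],"turn":0}]'
```

```text
time: 14.83
position: [0.4989, -0.3998, 0.0233]
tcp_rot: [0.769, 0.639, 0.0, 0.002]
force: [-1.3, 0.7, 6.0]
finger_gap: 0.0455
time: 15.08
position: [0.4996, -0.4004, 0.055]
tcp_rot: [0.769, 0.639, 0.001, 0.003]
force: [0.1, -1.4, 0.5]
finger_gap: 0.0456
```

```bash
python3 -m pendant '[{"jaw":4,"travel":[0,0,-3.6],"turn":0},{"jaw":4,"travel":[0,0,-3.6],"turn":0},{"jaw":4,"travel":[0,0,-3.6],"turn":-0.12},{"jaw":4,"travel":[0,0,-3.6],"turn":-0.12},{"jaw":4,"travel":[0,0,-3.6],"turn":-0.12},{"jaw":4,"travel":[0,0,-3.6],"turn":-0.125},{"jaw":4,"travel":[0,0,-3.6],"turn":0},{"jaw":4,"travel":[0,0,-3.6],"turn":0},{"jaw":4,"travel":[0,0,0],"turn":0}]'; python3 -m pendant '[{"jaw":4,"travel":[3.08,2.1,0],"turn":0},{"jaw":4,"travel":[3.08,2.1,0],"turn":0},{"jaw":4,"travel":[3.08,2.1,0],"turn":0},{"jaw":4,"travel":[3.08,2.1,0],"turn":0},{"jaw":4,"travel":[3.08,2.1,0],"turn":0},{"jaw":4,"travel":[3.08,2.1,0],"turn":0},{"jaw":4,"travel":[3.08,2.1,0],"turn":0},{"jaw":4,"travel":[3.08,2.1,0],"turn":0},{"jaw":4,"travel":[3.08,2.1,0],"turn":0},{"jaw":4,"travel":[3.08,2.1,0],"turn":0},{"jaw":4,"travel":[3.08,2.1,0],"turn":0},{"jaw":4,"travel":[3.08,2.1,0],"turn":0},{"jaw":4,"travel":[3.08,2.1,0],"turn":0},{"jaw":4,"travel":[0,0,0],"turn":0},{"jaw":4,"travel":[0,0,0],"turn":0}]'; python3 - <<'E'
from h import *
st=manip.get_state();print(st['position'],R.from_quat(st['tcp_rot']).as_matrix()[:,0])
hx=np.array([-.2995,.9541]);hy=np.array([-.9541,-.2995]);H=np.array([.620,.1195]) # cabinet-y = left
def rep(c,t,z):
  for r in manip.outline_of(c,t)[:3]:
    p=cv2.findNonZero(r['mask'].astype(np.uint8))[:,0]
    q=np.array([onz(c,y,x,z,st)[:2]-H for x,y in p]); f=np.c_[q@hx,q@hy].astype(np.float32)
    print(c,t,round(r['score'],2),np.round(r['at']),len(p),cv2.minAreaRect(f),f.min(0),f.max(0))
w=snap('wrist','w10')
rep('wrist','dry_box',.205);rep('wrist','top_tray',.214);rep('wrist','new_box',.33)
s=snap('side','d10')
rep('side','dry_box',.205);rep('side','finger_hole',.187);rep('side','hook',.01);rep('side','top_tray',.187)
E
```

```text
time: 15.83
position: [0.4997, -0.4005, 0.3478]
tcp_rot: [0.593, 0.805, -0.0, 0.008]
force: [0.4, 0.4, -0.1]
finger_gap: 0.0454
time: 17.08
position: [0.6404, 0.0661, 0.338]
tcp_rot: [0.592, 0.806, -0.001, -0.001]
force: [-0.2, -0.5, -1.5]
finger_gap: 0.0455
[0.64042646 0.06605067 0.33801339] [-2.98764222e-01  9.54326955e-01  4.91480720e-05]
wrist dry_box 0.57 [ 25. 325.] 2697 ((0.09176459908485413, -0.009874977171421051), (0.04707072302699089, 0.04709627479314804), 0.4710734486579895) [ 0.0681872 -0.0333316] [0.11547358 0.01383145]
wrist top_tray 0.55 [ 74. 308.] 35081 ((0.0608232207596302, -0.00322684645652771), (0.13131985068321228, 0.2927718162536621), 0.6285439729690552) [-0.00628636 -0.15024531] [0.12509772 0.14244097]
wrist new_box 0.85 [237. 318.] 21131 ((-0.060899123549461365, -0.0028274785727262497), (0.12282522022724152, 0.057719528675079346), 0.2933078408241272) [-0.12231449 -0.03197883] [0.00050987 0.02628961]
wrist new_box 0.56 [ 73. 308.] 34787 ((0.04053661972284317, -0.003958992660045624), (0.16055187582969666, 0.07253378629684448), 89.59172058105469) [ 0.00473975 -0.
[... 891 characters left out ...]
616), (0.19013631343841553, 0.030540958046913147), 55.72908020019531) [-0.46343446  0.35867468] [-0.3450921   0.52626157]
side hook 0.7 [290. 264.] 594 ((-0.16114701330661774, 0.34872573614120483), (0.19566373527050018, 0.043142035603523254), 60.561119079589844) [-0.22208922  0.25964785] [-0.11535356  0.4393108 ]
side hook 0.62 [268. 315.] 334 ((-0.1552986353635788, 0.16118744015693665), (0.03019607439637184, 0.19741399586200714), 76.1952133178711) [-0.25188005  0.14024678] [-0.05819719  0.19340228]
side top_tray 0.57 [166. 301.] 2730 ((0.08607850968837738, -0.005400791764259338), (0.25189894437789917, 0.35177576541900635), 2.781369686126709) [-0.04549804 -0.1833937 ] [0.21665291 0.16467261]
```

```bash
python3 -m pendant '[{"jaw":4,"travel":[3.2,-1.9,0],"turn":0},{"jaw":4,"travel":[3.2,-1.9,0],"turn":0},{"jaw":4,"travel":[3.2,-1.9,0],"turn":0},{"jaw":4,"travel":[3.2,-1.9,0],"turn":0},{"jaw":4,"travel":[0,0,0],"turn":0},{"jaw":4,"travel":[0,0,0],"turn":0}]'; python3 - <<'E'
from h import *
st=manip.get_state();print(st['position'],st['tcp_rot'])
hx=np.array([-.2995,.9541]);hy=np.array([-.9541,-.2995]);H=np.array([.620,.1195])
d=st['position'][:2]-H;print('tcp',d@hx,d@hy)
def rep(c,t,z):
  for r in manip.outline_of(c,t)[:3]:
    p=cv2.findNonZero(r['mask'].astype(np.uint8))[:,0]
    q=np.array([onz(c,y,x,z,st)[:2]-H for x,y in p]); f=np.c_[q@hx,q@hy].astype(np.float32)
    print(c,t,round(r['score'],2),np.round(r['at']),len(p),cv2.minAreaRect(f),f.min(0),f.max(0))
w=snap('wrist','w11')
rep('wrist','dry_box',.205);rep('wrist','top_tray',.164)
E
```

```text
time: 18.03
position: [0.5289, 0.1647, 0.3402]
tcp_rot: [0.593, 0.806, 0.001, 0.001]
force: [-0.3, 0.6, 0.2]
finger_gap: 0.0455
[0.52893654 0.16471776 0.34022396] [5.92585729e-01 8.05506960e-01 5.62755980e-04 6.12011386e-04]
tcp 0.07041577545454793 0.0733409304286428
wrist dry_box 0.75 [142. 405.] 5122 ((0.1171630397439003, -0.004913054406642914), (0.08464324474334717, 0.05498674139380455), 3.6216373443603516) [ 0.07522966 -0.03419864] [0.15932848 0.02423042]
wrist top_tray 0.58 [166. 436.] 23735 ((0.06479469686746597, -0.019832640886306763), (0.19212011992931366, 0.34120380878448486), 1.6144465208053589) [-0.03092016 -0.19302717] [0.16423562 0.14857766]
wrist top_tray 0.46 [ 83. 413.] 57099 ((0.1351243555545807, -0.019504815340042114), (0.3331984281539917, 0.3939222991466522), 1.729965090751648) [-0.03092016 -0.21511386] [0.30759367 0.18117417]
```

```bash
python3 -m pendant '[{"jaw":4,"travel":[0,-0.5,3],"turn":0},{"jaw":4,"travel":[0,0,3],"turn":0},{"jaw":4,"travel":[0,0,3],"turn":0},{"jaw":4,"travel":[0,0,2.5],"turn":0},{"jaw":4,"travel":[0,0,1.5],"turn":0},{"jaw":4,"travel":[0,0,0.8],"turn":0},{"jaw":4,"travel":[0,0,0],"turn":0},{"jaw":4,"travel":[0,0,0],"turn":0}]'
```

```text
time: 18.85
position: [0.5262, 0.1621, 0.2016]
tcp_rot: [0.594, 0.805, 0.0, 0.0]
force: [-0.1, -0.1, -0.3]
finger_gap: 0.0455
```

```bash
python3 -m pendant '[{"jaw":4,"travel":[0,0,0.4],"turn":0},{"jaw":4,"travel":[0,0,0],"turn":0},{"jaw":4,"travel":[0,0,0],"turn":0}]'
```

```text
time: 19.1
position: [0.5256, 0.1626, 0.1981]
tcp_rot: [0.594, 0.805, 0.001, 0.0]
force: [0.4, -0.8, -0.0]
finger_gap: 0.0455
```

```bash
python3 -m pendant '[{"jaw":4,"travel":[0,0,0.35],"turn":0},{"jaw":4,"travel":[0,0,0.35],"turn":0},{"jaw":4,"travel":[0,0,0],"turn":0}]'; for i in 1; do python3 -m pendant '[{"jaw":4,"travel":[0,0,0.15],"turn":0},{"jaw":4,"travel":[0,0,0],"turn":0}]';python3 -m pendant '[{"jaw":4,"travel":[0,0,0.1],"turn":0},{"jaw":4,"travel":[0,0,0],"turn":0}]'; done
```

```text
time: 19.35
position: [0.5247, 0.1625, 0.1897]
tcp_rot: [0.593, 0.805, -0.0, -0.0]
force: [-0.9, 0.0, -0.0]
finger_gap: 0.0459
time: 19.52
position: [0.525, 0.1625, 0.1885]
tcp_rot: [0.593, 0.805, -0.0, -0.0]
force: [-0.9, 0.3, -0.6]
finger_gap: 0.0454
time: 19.68
position: [0.5251, 0.1625, 0.1878]
tcp_rot: [0.593, 0.805, -0.0, -0.0]
force: [0.5, -0.0, -1.5]
finger_gap: 0.0459
```

```bash
for i in 1; do python3 -m pendant '[{"jaw":4,"travel":[0,0,0.1],"turn":0},{"jaw":4,"travel":[0,0,0],"turn":0}]';python3 -m pendant '[{"jaw":4,"travel":[0,0,0.1],"turn":0},{"jaw":4,"travel":[0,0,0],"turn":0}]'; done
```

```text
time: 19.85
position: [0.5253, 0.1626, 0.1873]
tcp_rot: [0.593, 0.805, 0.0, 0.0]
force: [-0.5, -0.4, 2.2]
finger_gap: 0.0458
time: 20.02
position: [0.5253, 0.1626, 0.1873]
tcp_rot: [0.593, 0.805, 0.001, 0.0]
force: [-2.8, 0.3, 7.1]
finger_gap: 0.0459
```

```bash
python3 -m pendant '[{"jaw":4,"travel":[0,0,-0.1],"turn":0},{"jaw":4.8,"travel":[0,0,0],"turn":0},{"jaw":5.2,"travel":[0,0,0],"turn":0},{"jaw":5.6,"travel":[0,0,0],"turn":0},{"jaw":5.6,"travel":[0,0,0],"turn":0},{"jaw":5.6,"travel":[0,0,-0.8],"turn":0},{"jaw":5.6,"travel":[0,0,-1.5],"turn":0},{"jaw":5.6,"travel":[0,0,-3],"turn":0},{"jaw":5.6,"travel":[0,0,-3.5],"turn":0},{"jaw":5.6,"travel":[0,0,-3.5],"turn":0},{"jaw":5.6,"travel":[0,0,-3],"turn":0},{"jaw":5.6,"travel":[-3,0,0],"turn":0},{"jaw":5.6,"travel":[-3,0,0],"turn":0},{"jaw":5.6,"travel":[-3,0,0],"turn":0},{"jaw":5.6,"travel":[-3,0,0],"turn":0},{"jaw":5.6,"travel":[0,0,0],"turn":0},{"jaw":5.6,"travel":[0,0,0],"turn":0}]'; python3 - <<'E'
from h import *
st=manip.get_state()
hx=np.array([-.2995,.9541]);hy=np.array([-.9541,-.2995]);H=np.array([.620,.1195])
def rep(c,t,z,n=3):
  for r in manip.outline_of(c,t)[:n]:
    p=cv2.findNonZero(r['mask'].astype(np.uint8))[:,0]
    q=np.array([onz(c,y,x,z,st)[:2]-H for x,y in p]); f=np.c_[q@hx,q@hy].astype(np.float32)
    print(c,t,round(r['score'],2),np.round(r['at']),len(p),np.round(f.min(0),4),np.round(f.max(0),4), np.round(onz(c,*r['at'],z,st)[:2],3))
w=snap('wrist','w12')
rep('wrist','dry_box',.205);rep('wrist','top_tray',.214,1)
s=snap('side','d12')
rep('side','dry_box',.205);rep('side','hook',.01);rep('side','jar',.05,1);rep('side','store_box',.03,1);rep('side','pinning_block',.012,1)
E
```

```text
time: 21.43
position: [0.5609, 0.0468, 0.3401]
tcp_rot: [0.595, 0.804, 0.0, -0.0]
force: [-0.2, 0.5, -0.4]
finger_gap: 0.056
wrist dry_box 0.7 [ 30. 410.] 3439 [ 0.0684 -0.0346] [0.13   0.0238] [0.595 0.212]
wrist dry_box 0.67 [ 57. 317.] 6343 [0.014 0.055] [0.1217 0.1021] [0.525 0.16 ]
wrist top_tray 0.81 [ 84. 409.] 27623 [-0.0059 -0.1498] [0.1452 0.1415] [0.606 0.163]
side dry_box 0.79 [155. 301.] 474 [ 0.0211 -0.0373] [0.175  0.0534] [0.577 0.198]
side hook 0.83 [290. 272.] 426 [-0.2191  0.2577] [-0.1219  0.4345] [ 0.387 -0.158]
side hook 0.73 [378. 286.] 728 [-0.4634  0.3574] [-0.3447  0.5263] [ 0.359 -0.41 ]
side hook 0.56 [180. 263.] 160 [0.294 0.011] [0.4116 0.0764] [0.482 0.422]
side jar 0.58 [272. 387.] 804 [-0.4065 -0.0262] [-0.2893  0.1016] [ 0.676 -0.231]
side store_box 0.21 [270. 317.] 307 [-0.2692  0.1589] [-0.1493  0.2071] [ 0.514 -0.144]
side pinning_block 0.55 [312. 406.] 658 [-0.5054  0.0585] [-0.4053  0.1154] [ 0.678 -0.336]
```

```bash
python3 -c "
from rig import manip
print(manip.finish_job())"
```

```text
the job is handed in; nothing more can be done
None
```

The fresh box is in the top tray beside the old one, the tray is left out at its stop, and I handed the job in at about 21.5 s of the 67 s. `finish_job` gives no verdict.

**What I did:** I drew the tray with the wooden hook until the pull force rose to about 16 N at the stop. I then freed the hook and laid it flat on open bench near (0.52, -0.12). I set the box down on the roomier left side of the tray, with about 7 N wrist force at contact and at the height I expected for the floor.

**Last checks:**
- **New box:** the wrist view shows its rim as a 108 x 47 mm outline, square to the tray. That fits a box standing flat, about 30 mm clear of the old box.
- **Old box and tray:** both are where they were before the box was placed, to within a few mm.
- **Jar and pinning block:** both are within about 1 cm of where they were first found.

**What disagreed or was not confirmed:**
- **Hook:** in the final side picture the hook search found only the two look-alikes and a false match on the cabinet.
- **Specimen box:** the search for it gave a low-score match (0.21) at about the spot where I laid the hook, so I have no final position for it. The arm and the carried box passed well above it.
- **No visual check at the end:** I had used all 12 picture views by then, so the final checks rest on the outlines and forces only.

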